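Hand planes back in their own trays

ROBOT

A 7-joint arm with a two-finger parallel gripper is mounted at the origin on the work surface. World frame = base frame: x ahead of the robot, y to its left, z up, the work surface at z = 0. Lengths are in m, angles in rad, forces in N, time in s.
With the tool pointing down it reaches from about 0.4 to 0.85 m from the base axis. Payload 10.4 kg.
Tool frame: the origin (TCP) lies on the centre line of the jaws, within the pads' length; the fingertips stand r.finger_overhang ahead of it and the grasp point (between the pads) lies 5 mm behind it (r.finger_overhang is the distance from the TCP to the fingertips, in m); z points along the fingers, y is the line along which they close (so a half turn about z gives the same grasp; the last joint's range is limited). The gripper opens to 87 mm and grips with 3 to 60 N. Pads are 19 mm wide; open, the fingers measure 117 mm over their backs; the gripper's body (75 mm by 190 mm) begins 51 mm behind the grasp point.
Start: joints at [-1.328, 0.332, -0.065, 1.46, 0.022, 1.35, -0.088], TCP at [0.164, 0.603, 0.237] pointing down, gripper open.
Joint ranges: [-2.6, 2.6], [-0.5, 2.12], [-1.47, 1.34], [0.16, 2.42], [-1.27, 4.41], [0.06, 2.06], [-2.6, 2.6]. Speed limits (rad/s): [2.22, 2.22, 2.79, 2.79, 3.14, 3.14, 3.14].

INTERFACE

Orientations are given as a unit quaternion [x, y, z, w].
In Python, from bench import read_state, viewer, r gives the robot as it stands.
- The arm moves only by the tool carry_out, never from a script. Its argument "moves" is a list of rows, each a list of 6 numbers: the shift along the tool's x, y, z in units of 40 mm (1.0 is 40 mm), then the turn, a rotation vector about the tool's x, y, z in units of 8 degrees (1.0 is 8 degrees). A call has 1 to 20 rows; each row shifts and turns the commanded pose from where the row before left it, along the tool's axes as they then stand; what a row does not reach is not made up. A row lasts 1/8 s, in which the tool goes at most 62.5 mm and 10.7 degrees, less where a joint would pass 70% of its speed; a pose out of reach is approached as far as the arm can. A call is refused whole if a number of a shift passes 1 or a number of a turn 1, either way. A call with a gripper value outside its range is refused whole. "fingers" is the finger opening in mm, from 0 to 87, set as the call begins (left out, the last holds). The fingers move at their own pace and stop on an object; "force" is the grip in N (left out, the last holds). Time passes only in rows, so rows that do not move let the fingers close. It gives the time, the measured TCP pose, the force, the opening and the grip force at its end, in the units of the state.
- read_state(): the state, without advancing time (a new reading comes with each control period).
- viewer.camera(name): name is "scene" or "top" or "wrist"; returns a dict with "pixels" (384x512x3 uint8, red, green, blue), "range_z" (384x512 float32, m along the optical axis (not along the pixel's ray), 0 where there is no reading), "fx", "fy", "cx", "cy" (pixels), "xyz" and "orientation" of the camera in the world. Camera axes: x right, y down, z forward; pixel columns grow to the right and rows downward; lengths in m; the calibration is good to about 2 mm. The wrist camera is an equidistant fisheye: a pixel r from the principal point sees the ray r / f radians off the axis. A picture is of the moment at which its call begins.
- r.close_job(): hands the job in; it is judged then, once.
The state is a dict: "time": time; "joint_positions": joint angles; "joint_vel": joint speeds; "joint_torque": joint torques, N m; "ee_pos": TCP position; "eef_rot": TCP orientation; "ft_force": force on the tool from outside, world axes, zero at the start; "torque": the same for the moment, N m; "width": finger opening in m; "grip_force": force on a finger pad.
Only numpy, scipy, OpenCV 4.12 (cv2) and the standard library are available. Lean on these libraries where they do the work, as an engineer would, in place of code of your own. Each camera call takes 0.05 s, during which the arm holds its last target. There are 200 camera calls.

TASK

The three wooden hand planes have been put back in each other's trays. Using the empty cork mat as the free spot (set one plane down lengthwise on it, wholly on the mat, and let go), rearrange them so that each plane ends flat inside the tray whose coloured end block matches its body, lengthwise, either way round, and let go. Keep the planes upright, and leave the pencil, the steel rule and the chisel lying where they are.

Things in the scene. Friction and masses are not known exactly. Their poses are not given: they have to be found in the camera images.
- plane_red: Loose wooden hand plane with a red (padauk) body, a block 130 (own x) by 46 (own y) by 44 mm high, about 0.36 kg. Origin: centre of the sole (underside), z up. A small round knob (24 mm wide, reaching 67 mm above the sole) stands on top at x = -44 mm; a steel iron and wedge, 32 mm wide, lean out of the top near the middle and reach 73 mm above the sole. Grip it across the 46 mm width at mid-length, 25 to 40 mm above the sole.
- plane_pale: Loose wooden hand plane with a pale, cream (beech) body, a block 130 (own x) by 46 (own y) by 44 mm high, about 0.36 kg. Origin: centre of the sole (underside), z up. A small round knob (24 mm wide, reaching 67 mm above the sole) stands on top at x = -44 mm; a steel iron and wedge, 32 mm wide, lean out of the top near the middle and reach 73 mm above the sole. Grip it across the 46 mm width at mid-length, 25 to 40 mm above the sole.
- plane_dark: Loose wooden hand plane with a near-black (ebony) body, a block 130 (own x) by 46 (own y) by 44 mm high, about 0.36 kg. Origin: centre of the sole (underside), z up. A small round knob (24 mm wide, reaching 67 mm above the sole) stands on top at x = -44 mm; a steel iron and wedge, 32 mm wide, lean out of the top near the middle and reach 73 mm above the sole. Grip it across the 46 mm width at mid-length, 25 to 40 mm above the sole.
- tray_red: Grey felt-lined tray screwed to the bench, the place of the red plane: its flat end block, 32 mm long, 76 mm wide, 10 mm high, at x = +80 to +112 mm, is red (padauk) like that plane. Inside 150 (own x) by 66 mm (own y), floor 4 mm above the bench, walls 5 mm thick with their top 10 mm above the bench. Origin: on the bench under the centre of the inside, z up. At the start it holds a plane of another colour, lengthwise.
- tray_pale: Grey felt-lined tray screwed to the bench, the place of the pale plane: its flat end block, 32 mm long, 76 mm wide, 10 mm high, at x = +80 to +112 mm, is pale, cream (beech) like that plane. Inside 150 (own x) by 66 mm (own y), floor 4 mm above the bench, walls 5 mm thick with their top 10 mm above the bench. Origin: on the bench under the centre of the inside, z up. At the start it holds a plane of another colour, lengthwise.
- tray_dark: Grey felt-lined tray screwed to the bench, the place of the dark plane: its flat end block, 32 mm long, 76 mm wide, 10 mm high, at x = +80 to +112 mm, is near-black (ebony) like that plane. Inside 150 (own x) by 66 mm (own y), floor 4 mm above the bench, walls 5 mm thick with their top 10 mm above the bench. Origin: on the bench under the centre of the inside, z up. At the start it holds a plane of another colour, lengthwise.
- mat: Brown cork mat fixed to the bench, 200 (own x) by 100 (own y) by 3 mm thick: the free spot, empty at the start. Origin: centre of its underside, on the bench, z up.
- pencil: Bystander: loose flat green carpenter's pencil, 175 (own x) by 14 by 8 mm high, lying on the bench between two of the places. Origin: centre of its underside.
- rule: Bystander: loose steel rule, 200 (own x) by 24 by 4 mm thick, lying on the bench between two of the places. Origin: centre of its underside.
- chisel: Bystander: loose chisel lying on the bench between two of the places, handle yellow, 22 mm thick, from x = -120 to -10 mm, blade to x = +118 mm. Origin: on the bench under its axis, about mid-length.
There are look-alikes about, which are no part of the job. Of the things shaped like the plane_pale, the wooden one is meant.

How it is judged:
On the way:
1. one plane (any) has been set down lengthwise on the cork mat and let go (((horizontal distance between plane_red and mat below 0.045 m and z of plane_red in the frame of mat below 0.008 m and angle between plane_red's own z axis and vertical below 0.05 rad and angle between the x axis of plane_red and the x axis of mat, either way round below 0.5 rad and linear speed of plane_red below 0.02 m/s and angular speed of plane_red below 0.2 rad/s and contact force between plane_red and the fingers below 0.1 N) or (horizontal distance between plane_pale and mat below 0.045 m and z of plane_pale in the frame of mat below 0.008 m and angle between plane_pale's own z axis and vertical below 0.05 rad and angle between the x axis of plane_pale and the x axis of mat, either way round below 0.5 rad and linear speed of plane_pale below 0.02 m/s and angular speed of plane_pale below 0.2 rad/s and contact force between plane_pale and the fingers below 0.1 N) or (horizontal distance between plane_dark and mat below 0.045 m and z of plane_dark in the frame of mat below 0.008 m and angle between plane_dark's own z axis and vertical below 0.05 rad and angle between the x axis of plane_dark and the x axis of mat, either way round below 0.5 rad and linear speed of plane_dark below 0.02 m/s and angular speed of plane_dark below 0.2 rad/s and contact force between plane_dark and the fingers below 0.1 N))), for 0.2 s.
At the end, for the whole second after the job is handed in: Each plane lies flat in the tray of its own colour (centre within 17 mm of the tray's centre, sole within 3.5 mm of the tray floor, upright within 0.05 rad, lengthwise within 0.35 rad either way round), released and at rest (horizontal distance between plane_red and tray_red below 0.017 m and z of plane_red in the frame of tray_red below 0.0075 m and angle between each of plane_red, plane_pale, plane_dark's own z axis and vertical below 0.05 rad and angle between the x axis of plane_red and the x axis of tray_red, either way round below 0.35 rad and linear speed of each of plane_red, plane_pale, plane_dark below 0.02 m/s and angular speed of each of plane_red, plane_pale, plane_dark below 0.2 rad/s and contact force between each of plane_red, plane_pale, plane_dark and the fingers below 0.1 N and horizontal distance between plane_pale and tray_pale below 0.017 m and z of plane_pale in the frame of tray_pale below 0.0075 m and angle between the x axis of plane_pale and the x axis of tray_pale, either way round below 0.35 rad and horizontal distance between plane_dark and tray_dark below 0.017 m and z of plane_dark in the frame of tray_dark below 0.0075 m and angle between the x axis of plane_dark and the x axis of tray_dark, either way round below 0.35 rad); the robot touches nothing.
It fails at once if a plane is tipped over (more than 0.7 rad from upright) (angle between any of plane_red, plane_pale, plane_dark's own z axis and vertical above 0.7 rad).
It fails at once if the pencil, the rule or the chisel is shifted by more than 30 mm (distance of any of pencil, rule, chisel from where it was at the start of the episode above 0.03 m).
It also fails if it takes over 118 s, if anything falls off the work surface, if the arm or the gripper's body presses on something with over 40 N, if the wrist force passes 120 N, or if a joint passes its speed limit or range.

## Working session

There is one attempt and no reset: what is moved stays moved. The work goes in short steps, Python scripts to look and compute and a tool call to move; the robot and the scene stay as the last step left them, time stands still between calls to the robot, and variables do not carry over. Pictures are saved under pics/ and viewed, at most 14 in all, crops included, and the job is handed in when it is done.

Besides the shell and the picture viewer there is one more tool, called after "Emit:" in YAML: its name, and indented under it one key for each argument. carry_out: Moves the arm, as the interface text tells. Its arguments: {"type":"object","properties":{"moves":{"type":"array","items":{"type":"array","items":{"type":"number"}}},"fingers":{"type":"number"},"force":{"type":"number"}},"required":["moves"]}

```bash
mkdir -p pics; python3 - <<'E'
from bench import read_state, viewer, r
import cv2,numpy as np
for n in("top","scene"):
    c=viewer.camera(n); cv2.imwrite(f"pics/{n}0.png",cv2.cvtColor(c["pixels"],cv2.COLOR_RGB2BGR)); np.savez(f"{n}0.npz",**c)
    print(n,c["fx"],c["cx"],c["cy"],c["xyz"],c["orientation"])
s=read_state();print(s["ee_pos"],s["eef_rot"],s["time"],s["width"],r.finger_overhang)
E
```

```text
top 369.4103465992828 252.92078300729804 198.8613486482519 [2.89562380e-01 3.47755823e-04 1.09618234e+00] [ 0.7075622  -0.70048909  0.06382243 -0.06780463]
scene 361.2464200457962 254.42707953680855 187.18435684684707 [ 1.11106078 -0.09206268  0.66891387] [ 0.69300234  0.61474509 -0.24632607 -0.28488541]
[0.16409147 0.60274466 0.23585992] [ 1.32506792e-01  9.91181912e-01 -6.03753352e-04 -5.05675637e-05] 0.1 0.08666922560375319 0.014
```

View pics/top0.png

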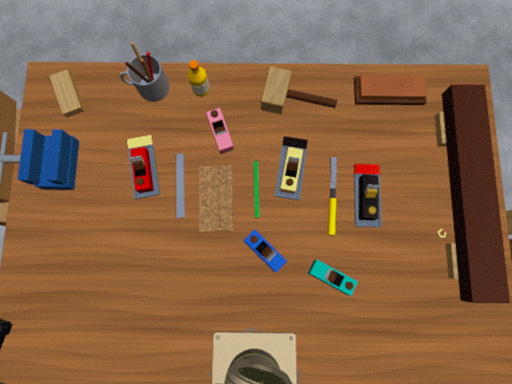

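View pics/scene0.png

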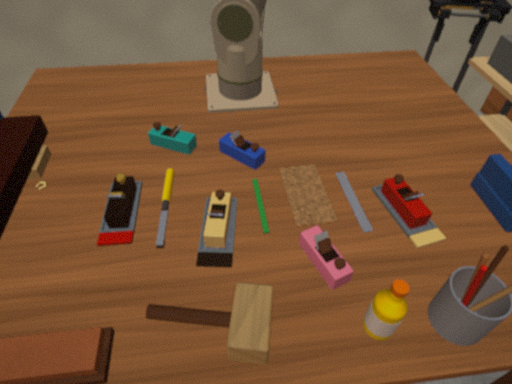

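The red plane is at (142,170) in the pale-block tray, and the cream one at (292,168) is in the dark-block tray. The black one at (368,198) is in the red-block tray, and the mat is at (216,198).

Planes that could be the one meant: cream (292,168), pink (219,130), blue (265,250) and teal (333,277). Only the cream one is wood-coloured, full size and in a tray. I'll confirm that in a crop and measure.

```bash
cat > h.py <<'E'
import numpy as np,cv2
from scipy.spatial.transform import Rotation as R
def world(c):
    v,u=np.mgrid[0:384,0:512]; z=c["range_z"]
    p=np.stack([(u-c["cx"])/c["fx"]*z,(v-c["cy"])/c["fy"]*z,z],-1)
    return p@R.from_quat(c["orientation"]).as_matrix().T+c["xyz"]
def rect(P):
    (x,y),(w,h),a=cv2.minAreaRect(P[:,:2].astype(np.float32)*1000)
    if h>w: w,h,a=h,w,a+90
    return [round(float(q),1) for q in (x,y,w,h,(a+90)%180-90)]
E
python3 - <<'E'
from h import *
c=np.load("top0.npz"); W=world(c); im=c["pixels"]
hsv=cv2.cvtColor(im,cv2.COLOR_RGB2HSV)
rois=dict(pale_tray=(120,130,165,205),dark_tray=(270,130,312,205),red_tray=(348,158,388,232),mat=(192,160,238,236),rule=(172,148,188,222),pencil=(248,155,264,222),chisel=(324,152,342,240))
for n,(a,b,d,e) in rois.items():
    w=W[b:e,a:d].reshape(-1,3); z=w[:,2]
    print(n,"bench z",np.median(w[:,2]).round(4))
    for nm,m in (("foot",z>0.005),("top",(z>0.042)&(z<0.056)),("low",z>.0015)):
        if m.sum()>20: print("  ",nm,m.sum(),rect(w[m]),"zmed",z[m].mean().round(4),"zmax",z.max().round(3))
cv2.imwrite("pics/crop.png",cv2.cvtColor(cv2.resize(im[100:300,110:400],None,fx=2.7,fy=2.7,interpolation=cv2.INTER_CUBIC),cv2.COLOR_RGB2BGR))
E
```

```text
pale_tray bench z 0.0016
   foot 1351 [455.9, 235.1, 555.0, 152.1, 39.4] zmed 0.0472 zmax 1.096
   top 504 [578.1, 342.8, 130.6, 46.8, 10.5] zmed 0.0471 zmax 1.096
   low 1697 [464.9, 259.1, 584.5, 221.7, 35.1] zmed 0.0382 zmax 1.096
dark_tray bench z 0.0021
   foot 1281 [501.8, -74.4, 448.6, 107.2, -14.7] zmed 0.042 zmax 1.096
   top 503 [580.5, -103.5, 130.4, 45.8, -10.7] zmed 0.0474 zmax 1.096
   low 1708 [501.4, -95.6, 442.1, 144.5, -6.3] zmed 0.0322 zmax 1.096
red_tray bench z 0.0049
   foot 1475 [404.6, -242.5, 500.1, 196.7, -43.2] zmed 0.0435 zmax 1.096
   top 547 [500.6, -329.2, 130.8, 46.8, -2.6] zmed 0.0477 zmax 1.096
   low 1800 [412.6, -249.5, 510.1, 223.7, -40.1] zmed 0.0362 zmax 1.096
mat bench z 0.0009
   foot 172 [435.5, 103.9, 335.2, 125.4, 14.9] zmed 0.1074 zmax 1.096
   low 1454 [448.1, 113.8, 354.8, 161.5, 11.1] zmed 0.0153 zmax 1.096
rule bench z 0.0005
   foot 82 [431.9, 159.9, 415.0, 103.6, 34.2] zmed 0.0726 zmax 1.096
   low 449 [443.5, 172.7, 440.7, 139.0, 30.7] zmed 0.0157 zmax 1.096
pencil bench z -0.0001
   foot 219 [451.6, -9.3, 323.5, 28.7, 1.7] zmed 0.0376 zmax 1.096
   low 360 [461.6, 0.0, 344.0, 46.0, 0.3] zmed 0.024 zmax 1.096
chisel bench z 0.0007
   foot 505 [432.2, -175.4, 431.8, 136.0, -33.4] zmed 0.0332 zmax 1.096
   low 680 [432.9, -183.8, 435.5, 167.6, -31.1] zmed 0.0253 zmax 1.096
```

View pics/crop.png

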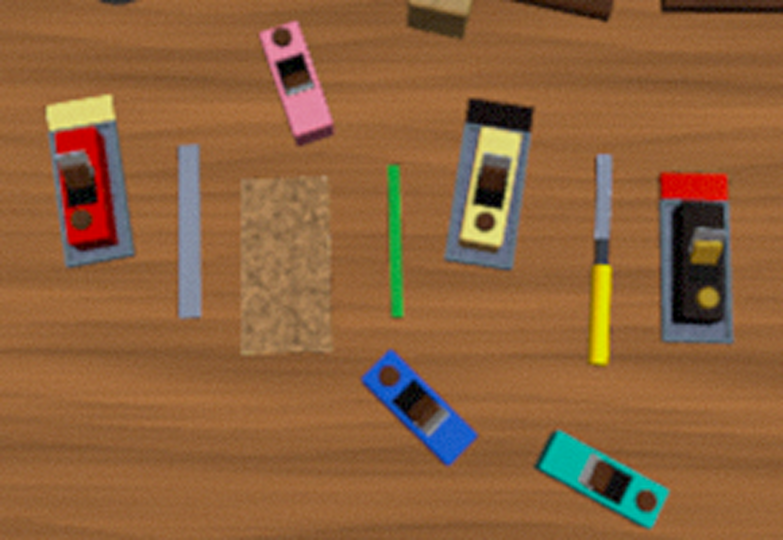

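The crop shows the cream wooden plane at (490,190), in the dark-block tray. The pink, blue and teal ones are painted look-alikes. The plane tops measure 130x46 mm at z=0.047, which fits. Next I'll refit the trays and the mat with invalid range pixels dropped.

```bash
python3 - <<'E'
from h import *
c=np.load("top0.npz"); W=world(c)
hsv=cv2.cvtColor(c["pixels"],cv2.COLOR_RGB2HSV)
rois=dict(pale_tray=(120,130,165,205),dark_tray=(270,130,312,205),red_tray=(348,158,388,232),mat=(192,160,238,236),rule=(172,148,188,222),pencil=(248,155,264,222),chisel=(324,152,342,240))
for n,(a,b,d,e) in rois.items():
    w=W[b:e,a:d]; z=w[...,2]; ok=c["range_z"][b:e,a:d]>0
    for nm,t in (("foot",.005),("low",.0017)):
        m=cv2.medianBlur((ok&(z>t)).astype(np.uint8),3)
        k,l,s,_=cv2.connectedComponentsWithStats(m,connectivity=4)
        if k<2: continue
        m=(l==1+np.argmax(s[1:,4]))&ok
        print(n,nm,rect(w[m]))
    # felt/rim grey mask
    h=hsv[b:e,a:d]; g=ok&(h[...,0]>95)&(h[...,0]<125)&(h[...,1]>30)&(h[...,1]<130)&(z<.02)
    if g.sum()>30: print("   grey",g.sum(),rect(w[cv2.medianBlur(g.astype(np.uint8),3)>0]))
    print("   noise z")if 0 else None
E
```

```text
pale_tray foot [595.0, 347.8, 192.2, 76.3, 10.6]
pale_tray low [595.9, 349.2, 196.9, 81.6, 11.7]
   grey 324 [578.2, 340.7, 157.7, 72.4, 9.6]
dark_tray foot [596.2, -106.9, 193.8, 77.0, -8.3]
dark_tray low [596.5, -108.1, 198.1, 85.5, -7.5]
   grey 433 [470.3, -81.7, 388.4, 82.4, -12.4]
red_tray foot [512.6, -333.4, 192.7, 78.0, -1.3]
red_tray low [515.7, -335.8, 199.2, 83.7, -2.4]
   grey 439 [383.7, -215.0, 443.1, 156.9, -46.9]
mat low [503.1, 122.3, 204.6, 97.4, 1.5]
rule foot [562.3, 239.4, 4.6, 0.0, 16.4]
rule low [538.5, 232.5, 199.3, 25.8, 2.9]
   grey 388 [433.7, 161.7, 418.8, 109.0, 33.6]
pencil foot [561.5, 2.0, 98.2, 12.2, 0.5]
pencil low [528.4, 0.1, 171.1, 17.5, 3.4]
chisel foot [508.3, -228.3, 236.7, 22.9, -3.3]
chisel low [511.1, -229.4, 244.2, 26.2, -3.3]
   grey 154 [438.7, -144.7, 410.5, 68.2, -34.8]
```

```bash
cat >> h.py <<'E'
def go(x,y,z,yaw):
    from bench import read_state
    s=read_state(); Q=R.from_quat(s["eef_rot"]); M=Q.as_matrix()
    T=np.array([[np.cos(yaw:=np.radians(yaw)),np.sin(yaw),0],[np.sin(yaw),-np.cos(yaw),0],[0,0,-1]])
    rv=Q.inv()*R.from_matrix(T)
    d=np.array([x,y,z])/1000-s["ee_pos"]
    print("t",s["time"],"pos",(s["ee_pos"]*1000).round(1),"w",round(s["width"]*1000,1),"gf",s["grip_force"])
    print("turn first (8deg units)",(np.degrees(rv.as_rotvec())/8).round(2),"then shift in target frame",(T.T@d/.04).round(2),"shift in current frame",(M.T@d/.04).round(2))
E
python3 - <<'E'
from h import *
c=np.load("top0.npz"); W=world(c)
for n,(a,b,d,e) in dict(vise=(18,125,80,192),mug=(120,40,170,102),bottle=(186,58,210,98)).items():
    w=W[b:e,a:d].reshape(-1,3); w=w[(w[:,2]>.02)&(w[:,2]<.9)]; print(n,w.min(0),w.max(0))
go(578,343,200,190.5)
E
```

```text
vise [0.51875472 0.54841389 0.02001214] [0.67799924 0.69351054 0.1147485 ]
mug [0.80757112 0.28074764 0.02008655] [0.90786322 0.41474735 0.1981452 ]
bottle [0.82402441 0.15100091 0.0220866 ] [0.87351959 0.20697624 0.15441171]
t 0.1 pos [164.1 602.7 235.9] w 86.7 gf 0.0
turn first (8deg units) [-0.01 -0.   -3.22] then shift in target frame [-8.99 -8.27  0.9 ] shift in current frame [-11.69  -3.55   0.9 ]
```

Emit:
carry_out:
  moves:
    - [0, 0, 0, 0, 0, -0.8]
    - [0, 0, 0, 0, 0, -0.8]
    - [0, 0, 0, 0, 0, -0.8]
    - [0, 0, 0, 0, 0, -0.82]
    - [-0.9, -0.83, 0.09, 0, 0, 0]
    - [-0.9, -0.83, 0.09, 0, 0, 0]
    - [-0.9, -0.83, 0.09, 0, 0, 0]
    - [-0.9, -0.83, 0.09, 0, 0, 0]
    - [-0.9, -0.83, 0.09, 0, 0, 0]
    - [-0.9, -0.83, 0.09, 0, 0, 0]
    - [-0.9, -0.83, 0.09, 0, 0, 0]
    - [-0.9, -0.83, 0.09, 0, 0, 0]
    - [-0.9, -0.83, 0.09, 0, 0, 0]
    - [-0.9, -0.8, 0.09, 0, 0, 0]
    - [0, 0, 0, 0, 0, 0]
    - [0, 0, 0, 0, 0, 0]
  fingers: 87
  force: 30

```text
time: 2.1
ee_pos: [0.578, 0.344, 0.2]
eef_rot: [-0.092, 0.996, 0.0, -0.001]
ft_force: [-1.0, 0.4, 0.7]
width: 0.0871
grip_force: 0.0
```

```bash
python3 - <<'E'
from h import *
go(578,343,36,190.5)
from bench import viewer
c=viewer.camera("wrist"); cv2.imwrite("pics/w1.png",cv2.cvtColor(c["pixels"],cv2.COLOR_RGB2BGR))
E
```

```text
t 2.1 pos [578. 344. 200.] w 87.1 gf 0.0
turn first (8deg units) [ 0.   -0.01  0.01] then shift in target frame [ 0.01 -0.02  4.1 ] shift in current frame [ 0.   -0.02  4.1 ]
```

View pics/w1.png

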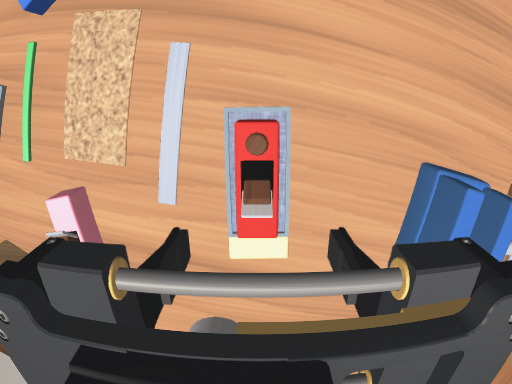

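The wrist view shows the red plane in line with the jaws (column about 257, fingers about 185 and 335). I'll go down and grip.

Emit:
carry_out:
  moves:
    - [0, 0, 0.8, 0, 0, 0]
    - [0, 0, 0.8, 0, 0, 0]
    - [0, 0, 0.8, 0, 0, 0]
    - [0, 0, 0.7, 0, 0, 0]
    - [0, 0, 0.5, 0, 0, 0]
    - [0, 0, 0.3, 0, 0, 0]
    - [0, 0, 0.2, 0, 0, 0]
    - [0, 0, 0, 0, 0, 0]

```text
time: 3.15
ee_pos: [0.5786, 0.3437, 0.0366]
eef_rot: [-0.092, 0.996, 0.0, -0.0]
ft_force: [0.6, -0.3, -0.1]
width: 0.0871
grip_force: 0.0
```

Emit:
carry_out:
  moves:
    - [0, 0, 0, 0, 0, 0]
    - [0, 0, 0, 0, 0, 0]
    - [0, 0, 0, 0, 0, 0]
    - [0, 0, 0, 0, 0, 0]
    - [0, 0, 0, 0, 0, 0]
    - [0, 0, 0, 0, 0, 0]
    - [0, 0, 0, 0, 0, 0]
    - [0, 0, 0, 0, 0, 0]
  fingers: 30
  force: 35

```text
time: 4.15
ee_pos: [0.5786, 0.3434, 0.0366]
eef_rot: [-0.092, 0.996, -0.0, -0.0]
ft_force: [-1.0, -2.3, 2.4]
width: 0.0456
grip_force: 35.0
```

Emit:
carry_out:
  moves:
    - [0, 0, -0.2, 0, 0, 0]
    - [0, 0, -0.4, 0, 0, 0]
    - [0, 0, -0.7, 0, 0, 0]
    - [0, 0, -0.7, 0, 0, 0]
    - [0, 0, -0.7, 0, 0, 0]
    - [0, 0, -0.7, 0, 0, 0]
    - [0, 0, -0.6, 0, 0, 0]
    - [0, 0, 0, 0, 0, 0]
    - [0, 0, 0, 0, 0, 0]

```text
time: 5.28
ee_pos: [0.5781, 0.3435, 0.1957]
eef_rot: [-0.092, 0.996, -0.0, -0.0]
ft_force: [0.3, -0.0, -4.0]
width: 0.0457
grip_force: 35.0
```

```bash
python3 - <<'E'
from h import *
go(503,122,196,181.5)
E
```

```text
t 5.275 pos [578.1 343.5 195.7] w 45.7 gf 34.9993687402457
turn first (8deg units) [-0.   -0.01  1.13] then shift in target frame [ 2.02 -5.49 -0.01] shift in current frame [ 2.86 -5.1  -0.  ]
```

Emit:
carry_out:
  moves:
    - [0, 0, 0, 0, 0, 0.56]
    - [0, 0, 0, 0, 0, 0.56]
    - [0.15, -0.4, 0, 0, 0, 0]
    - [0.26, -0.7, 0, 0, 0, 0]
    - [0.28, -0.77, 0, 0, 0, 0]
    - [0.28, -0.77, 0, 0, 0, 0]
    - [0.28, -0.77, 0, 0, 0, 0]
    - [0.28, -0.77, 0, 0, 0, 0]
    - [0.26, -0.7, 0, 0, 0, 0]
    - [0.18, -0.5, 0, 0, 0, 0]
    - [0.05, -0.11, 0, 0, 0, 0]
    - [0, 0, 0, 0, 0, 0]
    - [0, 0, 0, 0, 0, 0]

```text
time: 6.9
ee_pos: [0.5039, 0.1231, 0.1964]
eef_rot: [-0.014, 1.0, 0.0, -0.0]
ft_force: [-0.5, 0.5, -3.5]
width: 0.0459
grip_force: 35.0
```

```bash
python3 - <<'E'
from h import *
go(503,122,36,181.5)
E
```

```text
t 6.9 pos [503.9 123.1 196.4] w 45.9 gf 34.99950297642499
turn first (8deg units) [ 0.   -0.    0.02] then shift in target frame [ 0.02 -0.03  4.01] shift in current frame [ 0.02 -0.03  4.01]
```

Emit:
carry_out:
  moves:
    - [0, 0, 0.6, 0, 0, 0]
    - [0, 0, 0.8, 0, 0, 0]
    - [0, 0, 0.8, 0, 0, 0]
    - [0, 0, 0.7, 0, 0, 0]
    - [0, 0, 0.5, 0, 0, 0]
    - [0, 0, 0.3, 0, 0, 0]
    - [0, 0, 0.15, 0, 0, 0]
    - [0, 0, 0.1, 0, 0, 0]
    - [0, 0, 0.04, 0, 0, 0]
    - [0, 0, 0, 0, 0, 0]
    - [0, 0, 0, 0, 0, 0]

```text
time: 8.28
ee_pos: [0.504, 0.122, 0.0373]
eef_rot: [-0.014, 1.0, 0.0, 0.0]
ft_force: [-0.8, 0.9, -3.5]
width: 0.0456
grip_force: 35.0
```

Emit:
carry_out:
  moves:
    - [0, 0, 0, 0, 0, 0]
    - [0, 0, 0, 0, 0, 0]
    - [0, 0, 0, 0, 0, 0]
    - [0, 0, 0, 0, 0, 0]
    - [0, 0, 0, 0, 0, 0]
    - [0, 0, 0, 0, 0, 0]
    - [0, 0, 0, 0, 0, 0]
  fingers: 87

```text
time: 9.15
ee_pos: [0.5038, 0.1219, 0.0369]
eef_rot: [-0.014, 1.0, 0.0, 0.0]
ft_force: [0.6, -0.3, -0.2]
width: 0.0868
grip_force: 0.0
```

Emit:
carry_out:
  moves:
    - [0, 0, -0.3, 0, 0, 0]
    - [0, 0, -0.6, 0, 0, 0]
    - [0, 0, -0.8, 0, 0, 0]
    - [0, 0, -0.8, 0, 0, 0]
    - [0, 0, -0.8, 0, 0, 0]
    - [0, 0, -0.7, 0, 0, 0]
    - [0, 0, 0, 0, 0, 0]
    - [0, 0, 0, 0, 0, 0]

```text
time: 10.15
ee_pos: [0.5035, 0.1218, 0.1968]
eef_rot: [-0.014, 1.0, 0.0, -0.0]
ft_force: [-0.6, -0.3, -0.1]
width: 0.0872
grip_force: 0.0
```

```bash
python3 - <<'E'
from h import *
go(580.5,-103.5,196,170)
from bench import viewer
c=viewer.camera("wrist"); cv2.imwrite("pics/w2.png",cv2.cvtColor(c["pixels"],cv2.COLOR_RGB2BGR))
E
```

```text
t 10.15 pos [503.5 121.8 196.8] w 87.2 gf 0.0
turn first (8deg units) [ 0.   -0.    1.45] then shift in target frame [-2.87 -5.21  0.02] shift in current frame [-1.77 -5.68  0.02]
```

View pics/w2.png

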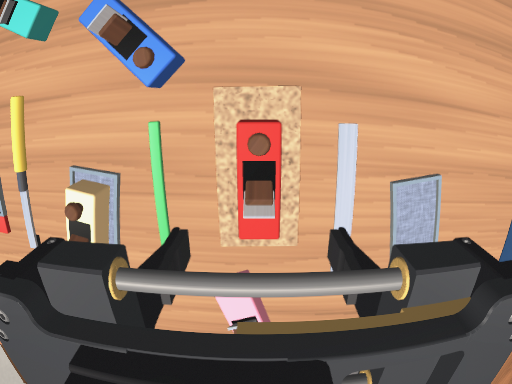

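The red plane now stands wholly on the mat (red at column 259, rows 120-238; cork rows 87-245). Next is the cream plane.

Emit:
carry_out:
  moves:
    - [0, 0, 0, 0, 0, 0.7]
    - [0, 0, 0, 0, 0, 0.75]
    - [-0.44, -0.8, 0, 0, 0, 0]
    - [-0.44, -0.8, 0, 0, 0, 0]
    - [-0.44, -0.8, 0, 0, 0, 0]
    - [-0.44, -0.8, 0, 0, 0, 0]
    - [-0.44, -0.8, 0, 0, 0, 0]
    - [-0.44, -0.8, 0, 0, 0, 0]
    - [-0.23, -0.41, 0, 0, 0, 0]
    - [0, 0, 0, 0, 0, 0]
    - [0, 0, 0, 0, 0, 0]

```text
time: 11.58
ee_pos: [0.5804, -0.1015, 0.1966]
eef_rot: [0.087, 0.996, 0.0, -0.0]
ft_force: [-0.4, 0.8, -0.4]
width: 0.087
grip_force: 0.0
```

```bash
python3 - <<'E'
from h import *
go(580.5,-103.5,36,170)
from bench import viewer
c=viewer.camera("wrist"); cv2.imwrite("pics/w3.png",cv2.cvtColor(c["pixels"],cv2.COLOR_RGB2BGR))
E
```

```text
t 11.575 pos [ 580.4 -101.5  196.6] w 87.0 gf 0.0
turn first (8deg units) [ 0.01 -0.01  0.01] then shift in target frame [-0.01 -0.05  4.01] shift in current frame [-0.01 -0.05  4.01]
```

View pics/w3.png

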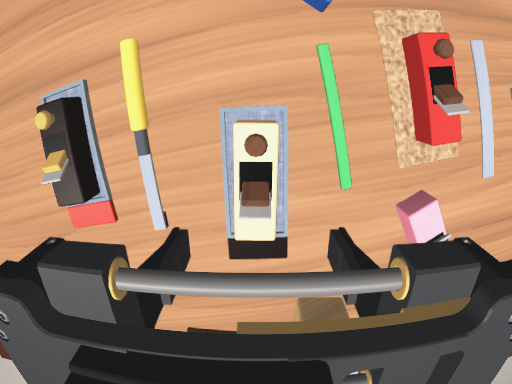

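The cream plane is centred between the jaws (column 256) and square to them, in the dark-block tray. I'll go down and grip.

Emit:
carry_out:
  moves:
    - [0, -0.04, 0.8, 0, 0, 0]
    - [0, 0, 0.8, 0, 0, 0]
    - [0, 0, 0.8, 0, 0, 0]
    - [0, 0, 0.7, 0, 0, 0]
    - [0, 0, 0.5, 0, 0, 0]
    - [0, 0, 0.3, 0, 0, 0]
    - [0, 0, 0.1, 0, 0, 0]
    - [0, 0, 0, 0, 0, 0]

```text
time: 12.62
ee_pos: [0.5806, -0.1049, 0.0374]
eef_rot: [0.087, 0.996, 0.0, 0.0]
ft_force: [0.2, 0.5, -0.0]
width: 0.0866
grip_force: 0.0
```

Emit:
carry_out:
  moves:
    - [0, 0, 0, 0, 0, 0]
    - [0, 0, 0, 0, 0, 0]
    - [0, 0, 0, 0, 0, 0]
    - [0, 0, 0, 0, 0, 0]
    - [0, 0, 0, 0, 0, 0]
    - [0, 0, 0, 0, 0, 0]
    - [0, 0, 0, 0, 0, 0]
    - [0, 0, 0, 0, 0, 0]
  fingers: 30
  force: 35

```text
time: 13.62
ee_pos: [0.5803, -0.1049, 0.0369]
eef_rot: [0.087, 0.996, 0.0, -0.0]
ft_force: [-0.3, 0.0, 0.4]
width: 0.0462
grip_force: 34.9
```

Emit:
carry_out:
  moves:
    - [0, 0, -0.2, 0, 0, 0]
    - [0, 0, -0.4, 0, 0, 0]
    - [0, 0, -0.7, 0, 0, 0]
    - [0, 0, -0.7, 0, 0, 0]
    - [0, 0, -0.7, 0, 0, 0]
    - [0, 0, -0.7, 0, 0, 0]
    - [0, 0, -0.6, 0, 0, 0]
    - [0, 0, 0, 0, 0, 0]
    - [0, 0, 0, 0, 0, 0]

```text
time: 14.75
ee_pos: [0.5798, -0.1048, 0.1963]
eef_rot: [0.087, 0.996, 0.0, -0.0]
ft_force: [0.8, 0.8, -3.1]
width: 0.0459
grip_force: 34.9
```

```bash
python3 - <<'E'
from h import *
go(579.3,344.9,196,190.5)
E
```

```text
t 14.75 pos [ 579.8 -104.8  196.3] w 45.9 gf 34.93989363312721
turn first (8deg units) [ 0.   -0.01 -2.57] then shift in target frame [-2.040e+00  1.106e+01  1.000e-02] shift in current frame [1.970e+00 1.107e+01 1.000e-02]
```

Emit:
carry_out:
  moves:
    - [0, 0, 0, 0, 0, -0.6]
    - [0, 0, 0, 0, 0, -0.7]
    - [0, 0, 0, 0, 0, -0.7]
    - [0, 0, 0, 0, 0, -0.57]
    - [-0.08, 0.43, 0, 0, 0, 0]
    - [-0.15, 0.8, 0, 0, 0, 0]
    - [-0.15, 0.8, 0, 0, 0, 0]
    - [-0.15, 0.8, 0, 0, 0, 0]
    - [-0.15, 0.8, 0, 0, 0, 0]
    - [-0.15, 0.8, 0, 0, 0, 0]
    - [-0.15, 0.8, 0, 0, 0, 0]
    - [-0.15, 0.8, 0, 0, 0, 0]
    - [-0.15, 0.8, 0, 0, 0, 0]
    - [-0.15, 0.8, 0, 0, 0, 0]
    - [-0.15, 0.8, 0, 0, 0, 0]
    - [-0.15, 0.8, 0, 0, 0, 0]
    - [-0.15, 0.8, 0, 0, 0, 0]
    - [-0.1, 0.6, 0, 0, 0, 0]
    - [-0.06, 0.43, 0, 0, 0, 0]
    - [0, 0, 0, 0, 0, 0]

```text
time: 17.25
ee_pos: [0.579, 0.3463, 0.1965]
eef_rot: [-0.092, 0.996, 0.0, -0.0]
ft_force: [-0.4, -0.4, -3.0]
width: 0.0456
grip_force: 34.9
```

Emit:
carry_out:
  moves:
    - [0, 0, 0, 0, 0, 0]
    - [0, 0, 0, 0, 0, 0]

```text
time: 17.5
ee_pos: [0.5802, 0.3435, 0.1972]
eef_rot: [-0.091, 0.996, -0.0, 0.0]
ft_force: [-0.3, 0.2, -3.1]
width: 0.0453
grip_force: 34.9
```

```bash
python3 - <<'E'
from h import *
go(579.3,344.9,36.9,190.5)
from bench import viewer
c=viewer.camera("wrist"); cv2.imwrite("pics/w4.png",cv2.cvtColor(c["pixels"],cv2.COLOR_RGB2BGR))
E
```

```text
t 17.5 pos [580.2 343.5 197.2] w 45.3 gf 34.939816519618034
turn first (8deg units) [-0.    0.   -0.01] then shift in target frame [0.02 0.04 4.01] shift in current frame [0.02 0.04 4.01]
```

View pics/w4.png

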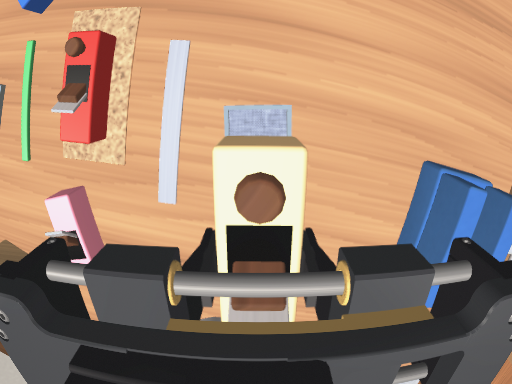

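The cream plane hangs level and square over the pale tray (tray end at columns 223-291, plane at column 259). I'll lower it.

Emit:
carry_out:
  moves:
    - [0.01, 0.03, 0.6, 0, 0, 0]
    - [0, 0, 0.8, 0, 0, 0]
    - [0, 0, 0.8, 0, 0, 0]
    - [0, 0, 0.7, 0, 0, 0]
    - [0, 0, 0.5, 0, 0, 0]
    - [0, 0, 0.3, 0, 0, 0]
    - [0, 0, 0.15, 0, 0, 0]
    - [0, 0, 0.1, 0, 0, 0]
    - [0, 0, 0.04, 0, 0, 0]
    - [0, 0, 0, 0, 0, 0]
    - [0, 0, 0, 0, 0, 0]

```text
time: 18.92
ee_pos: [0.5792, 0.3462, 0.0378]
eef_rot: [-0.092, 0.996, 0.0, 0.0]
ft_force: [0.3, 0.2, -3.0]
width: 0.0454
grip_force: 34.9
```

Emit:
carry_out:
  moves:
    - [0, 0, 0, 0, 0, 0]
    - [0, 0, 0, 0, 0, 0]
    - [0, 0, 0, 0, 0, 0]
    - [0, 0, 0, 0, 0, 0]
    - [0, 0, 0, 0, 0, 0]
    - [0, 0, 0, 0, 0, 0]
    - [0, 0, 0, 0, 0, 0]
  fingers: 87

```text
time: 19.8
ee_pos: [0.579, 0.3461, 0.0374]
eef_rot: [-0.092, 0.996, 0.0, 0.0]
ft_force: [0.3, 0.4, 1.2]
width: 0.0868
grip_force: 0.0
```

Emit:
carry_out:
  moves:
    - [0, 0, -0.3, 0, 0, 0]
    - [0, 0, -0.6, 0, 0, 0]
    - [0, 0, -0.8, 0, 0, 0]
    - [0, 0, -0.8, 0, 0, 0]
    - [0, 0, -0.8, 0, 0, 0]
    - [0, 0, -0.7, 0, 0, 0]
    - [0, 0, 0, 0, 0, 0]
    - [0, 0, 0, 0, 0, 0]

```text
time: 20.8
ee_pos: [0.5788, 0.346, 0.1971]
eef_rot: [-0.092, 0.996, -0.0, -0.0]
ft_force: [-0.1, -0.4, 0.4]
width: 0.0873
grip_force: 0.0
```

```bash
python3 - <<'E'
from h import *
go(500.6,-329.2,196,177.5)
from bench import viewer
c=viewer.camera("wrist"); cv2.imwrite("pics/w5.png",cv2.cvtColor(c["pixels"],cv2.COLOR_RGB2BGR))
E
```

```text
t 20.8 pos [578.8 346.  197.1] w 87.3 gf 0.0
turn first (8deg units) [-0.   -0.    1.63] then shift in target frame [  1.22 -16.95   0.03] shift in current frame [  5.01 -16.24   0.03]
```

View pics/w5.png

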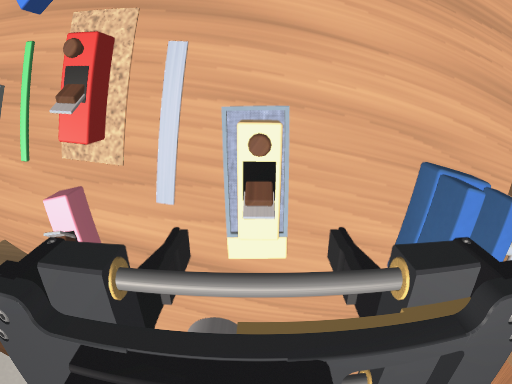

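The cream plane sits inside the pale tray (plane columns 238-281, tray 223-289). Next is the dark plane.

Emit:
carry_out:
  moves:
    - [0, 0, 0, 0, 0, 0.8]
    - [0, 0, 0, 0, 0, 0.83]
    - [0.06, -0.85, 0, 0, 0, 0]
    - [0.06, -0.85, 0, 0, 0, 0]
    - [0.06, -0.85, 0, 0, 0, 0]
    - [0.06, -0.85, 0, 0, 0, 0]
    - [0.06, -0.85, 0, 0, 0, 0]
    - [0.06, -0.85, 0, 0, 0, 0]
    - [0.06, -0.85, 0, 0, 0, 0]
    - [0.06, -0.85, 0, 0, 0, 0]
    - [0.06, -0.85, 0, 0, 0, 0]
    - [0.06, -0.85, 0, 0, 0, 0]
    - [0.06, -0.85, 0, 0, 0, 0]
    - [0.06, -0.85, 0, 0, 0, 0]
    - [0.06, -0.85, 0, 0, 0, 0]
    - [0.06, -0.85, 0, 0, 0, 0]
    - [0.06, -0.85, 0, 0, 0, 0]
    - [0.06, -0.85, 0, 0, 0, 0]
    - [0.06, -0.85, 0, 0, 0, 0]
    - [0.06, -0.85, 0, 0, 0, 0]

```text
time: 23.35
ee_pos: [0.5084, -0.2642, 0.1964]
eef_rot: [0.022, 1.0, 0.0, -0.001]
ft_force: [0.9, -0.3, -0.2]
width: 0.0872
grip_force: 0.0
```

Emit:
carry_out:
  moves:
    - [0.06, -0.85, 0, 0, 0, 0]
    - [0.08, -0.8, 0, 0, 0, 0]
    - [0, 0, 0, 0, 0, 0]
    - [0, 0, 0, 0, 0, 0]

```text
time: 23.85
ee_pos: [0.5006, -0.3282, 0.1965]
eef_rot: [0.022, 1.0, 0.0, -0.001]
ft_force: [-0.1, -0.0, 0.1]
width: 0.087
grip_force: 0.0
```

```bash
python3 - <<'E'
from h import *
go(500.6,-329.2,37,177.5)
from bench import viewer
c=viewer.camera("wrist"); cv2.imwrite("pics/w6.png",cv2.cvtColor(c["pixels"],cv2.COLOR_RGB2BGR))
E
```

```text
t 23.85 pos [ 500.6 -328.2  196.5] w 87.0 gf 0.0
turn first (8deg units) [ 0.01 -0.01  0.  ] then shift in target frame [-0.   -0.02  3.99] shift in current frame [-0.01 -0.03  3.99]
```

View pics/w6.png

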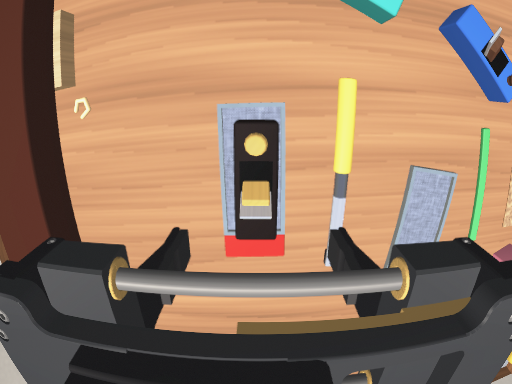

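The dark plane is centred (column 256), with the chisel clear at column 343. I'll go down and grip.

Emit:
carry_out:
  moves:
    - [0, -0.02, 0.8, 0, 0, 0]
    - [0, 0, 0.8, 0, 0, 0]
    - [0, 0, 0.8, 0, 0, 0]
    - [0, 0, 0.7, 0, 0, 0]
    - [0, 0, 0.5, 0, 0, 0]
    - [0, 0, 0.3, 0, 0, 0]
    - [0, 0, 0.1, 0, 0, 0]
    - [0, 0, 0, 0, 0, 0]

```text
time: 24.9
ee_pos: [0.5009, -0.3301, 0.0378]
eef_rot: [0.022, 1.0, -0.0, 0.0]
ft_force: [0.1, 0.0, 0.2]
width: 0.0871
grip_force: 0.0
```

Emit:
carry_out:
  moves:
    - [0, 0, 0, 0, 0, 0]
    - [0, 0, 0, 0, 0, 0]
    - [0, 0, 0, 0, 0, 0]
    - [0, 0, 0, 0, 0, 0]
    - [0, 0, 0, 0, 0, 0]
    - [0, 0, 0, 0, 0, 0]
    - [0, 0, 0, 0, 0, 0]
    - [0, 0, 0, 0, 0, 0]
  fingers: 30
  force: 35

```text
time: 25.9
ee_pos: [0.5006, -0.3301, 0.0374]
eef_rot: [0.022, 1.0, -0.0, 0.0]
ft_force: [0.0, -1.2, 0.3]
width: 0.0458
grip_force: 35.0
```

Emit:
carry_out:
  moves:
    - [0, 0, -0.2, 0, 0, 0]
    - [0, 0, -0.4, 0, 0, 0]
    - [0, 0, -0.7, 0, 0, 0]
    - [0, 0, -0.7, 0, 0, 0]
    - [0, 0, -0.7, 0, 0, 0]
    - [0, 0, -0.7, 0, 0, 0]
    - [0, 0, -0.6, 0, 0, 0]
    - [0, 0, 0, 0, 0, 0]
    - [0, 0, 0, 0, 0, 0]

```text
time: 27.02
ee_pos: [0.5002, -0.3295, 0.1966]
eef_rot: [0.022, 1.0, 0.0, -0.0]
ft_force: [-0.8, -0.5, -3.9]
width: 0.0458
grip_force: 35.0
```

```bash
python3 - <<'E'
from h import *
go(580.4,-104.4,196,170.5)
E
```

```text
t 27.025 pos [ 500.2 -329.5  196.6] w 45.8 gf 34.99557006172836
turn first (8deg units) [ 0.   -0.01  0.87] then shift in target frame [-1.05  5.88  0.01] shift in current frame [-1.76  5.71  0.02]
```

Emit:
carry_out:
  moves:
    - [0, 0, 0, 0, 0, 0.4]
    - [0, 0, 0, 0, 0, 0.47]
    - [-0.08, 0.43, 0, 0, 0, 0]
    - [-0.14, 0.8, 0, 0, 0, 0]
    - [-0.14, 0.8, 0, 0, 0, 0]
    - [-0.14, 0.8, 0, 0, 0, 0]
    - [-0.14, 0.8, 0, 0, 0, 0]
    - [-0.14, 0.8, 0, 0, 0, 0]
    - [-0.14, 0.8, 0, 0, 0, 0]
    - [-0.1, 0.45, 0, 0, 0, 0]
    - [-0.03, 0.2, 0, 0, 0, 0]
    - [0, 0, 0, 0, 0, 0]
    - [0, 0, 0, 0, 0, 0]

```text
time: 28.65
ee_pos: [0.5803, -0.1063, 0.1973]
eef_rot: [0.083, 0.997, -0.0, -0.0]
ft_force: [-0.1, -0.8, -2.7]
width: 0.0455
grip_force: 35.0
```

```bash
python3 - <<'E'
from h import *
go(580.4,-104.4,37.4,170.5)
E
```

```text
t 28.65 pos [ 580.3 -106.3  197.3] w 45.5 gf 34.995474591851234
turn first (8deg units) [-0.   -0.   -0.01] then shift in target frame [0.   0.05 4.  ] shift in current frame [0.   0.05 4.  ]
```

Emit:
carry_out:
  moves:
    - [0, 0.04, 0.6, 0, 0, 0]
    - [0, 0, 0.8, 0, 0, 0]
    - [0, 0, 0.8, 0, 0, 0]
    - [0, 0, 0.7, 0, 0, 0]
    - [0, 0, 0.5, 0, 0, 0]
    - [0, 0, 0.3, 0, 0, 0]
    - [0, 0, 0.15, 0, 0, 0]
    - [0, 0, 0.1, 0, 0, 0]
    - [0, 0, 0.04, 0, 0, 0]
    - [0, 0, 0, 0, 0, 0]
    - [0, 0, 0, 0, 0, 0]

```text
time: 30.02
ee_pos: [0.5812, -0.1032, 0.0381]
eef_rot: [0.083, 0.997, 0.0, 0.0]
ft_force: [-0.5, -0.3, -3.4]
width: 0.0459
grip_force: 35.0
```

Emit:
carry_out:
  moves:
    - [0, 0, 0, 0, 0, 0]
    - [0, 0, 0, 0, 0, 0]
    - [0, 0, 0, 0, 0, 0]
    - [0, 0, 0, 0, 0, 0]
    - [0, 0, 0, 0, 0, 0]
    - [0, 0, 0, 0, 0, 0]
    - [0, 0, 0, 0, 0, 0]
  fingers: 87

```text
time: 30.9
ee_pos: [0.581, -0.1032, 0.0377]
eef_rot: [0.083, 0.997, 0.0, -0.0]
ft_force: [-0.2, -0.5, -0.6]
width: 0.0864
grip_force: 0.0
```

Emit:
carry_out:
  moves:
    - [0, 0, -0.3, 0, 0, 0]
    - [0, 0, -0.6, 0, 0, 0]
    - [0, 0, -0.8, 0, 0, 0]
    - [0, 0, -0.8, 0, 0, 0]
    - [0, 0, -0.8, 0, 0, 0]
    - [0, 0, -0.7, 0, 0, 0]
    - [0, 0, 0, 0, 0, 0]
    - [0, 0, 0, 0, 0, 0]

```text
time: 31.9
ee_pos: [0.5807, -0.1032, 0.1975]
eef_rot: [0.083, 0.997, 0.0, -0.0]
ft_force: [1.0, 0.2, -0.1]
width: 0.0867
grip_force: 0.0
```

```bash
python3 - <<'E'
from h import *
go(503.8,121.9,196,181.6)
from bench import viewer
c=viewer.camera("wrist"); cv2.imwrite("pics/w7.png",cv2.cvtColor(c["pixels"],cv2.COLOR_RGB2BGR))
E
```

```text
t 31.9 pos [ 580.7 -103.2  197.5] w 86.7 gf 0.0
turn first (8deg units) [ 0.   -0.   -1.38] then shift in target frame [1.76 5.68 0.04] shift in current frame [2.82 5.23 0.04]
```

View pics/w7.png

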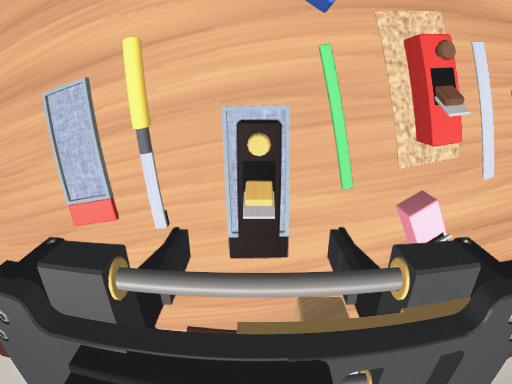

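The dark plane lies inside the dark tray (columns 238-281 of 223-289), and the bystanders haven't moved. Now red goes from the mat to the red tray.

Emit:
carry_out:
  moves:
    - [0, 0, 0, 0, 0, -0.68]
    - [0, 0, 0, 0, 0, -0.7]
    - [0.25, 0.8, 0, 0, 0, 0]
    - [0.25, 0.8, 0, 0, 0, 0]
    - [0.25, 0.8, 0, 0, 0, 0]
    - [0.25, 0.8, 0, 0, 0, 0]
    - [0.25, 0.8, 0, 0, 0, 0]
    - [0.25, 0.8, 0, 0, 0, 0]
    - [0.2, 0.6, 0, 0, 0, 0]
    - [0.06, 0.28, 0, 0, 0, 0]
    - [0, 0, 0, 0, 0, 0]
    - [0, 0, 0, 0, 0, 0]

```text
time: 33.45
ee_pos: [0.5047, 0.1206, 0.1975]
eef_rot: [-0.013, 1.0, -0.0, -0.0]
ft_force: [0.1, 0.8, 0.6]
width: 0.0874
grip_force: 0.0
```

```bash
python3 - <<'E'
from h import *
go(503.8,121.9,36,181.6)
E
```

```text
t 33.45 pos [504.7 120.6 197.5] w 87.4 gf 0.0
turn first (8deg units) [-0.   -0.   -0.01] then shift in target frame [0.02 0.03 4.04] shift in current frame [0.02 0.03 4.04]
```

Emit:
carry_out:
  moves:
    - [0.02, 0.02, 0.8, 0, 0, 0]
    - [0, 0, 0.8, 0, 0, 0]
    - [0, 0, 0.8, 0, 0, 0]
    - [0, 0, 0.7, 0, 0, 0]
    - [0, 0, 0.5, 0, 0, 0]
    - [0, 0, 0.3, 0, 0, 0]
    - [0, 0, 0.14, 0, 0, 0]
    - [0, 0, 0, 0, 0, 0]

```text
time: 34.45
ee_pos: [0.5037, 0.1225, 0.0363]
eef_rot: [-0.014, 1.0, 0.0, 0.0]
ft_force: [-0.2, -1.0, 0.7]
width: 0.0874
grip_force: 0.0
```

Emit:
carry_out:
  moves:
    - [0, 0, 0, 0, 0, 0]
    - [0, 0, 0, 0, 0, 0]
    - [0, 0, 0, 0, 0, 0]
    - [0, 0, 0, 0, 0, 0]
    - [0, 0, 0, 0, 0, 0]
    - [0, 0, 0, 0, 0, 0]
    - [0, 0, 0, 0, 0, 0]
    - [0, 0, 0, 0, 0, 0]
  fingers: 30
  force: 35

```text
time: 35.45
ee_pos: [0.5036, 0.1226, 0.0362]
eef_rot: [-0.014, 1.0, 0.0, 0.0]
ft_force: [-0.6, 0.3, 1.8]
width: 0.0459
grip_force: 35.0
```

Emit:
carry_out:
  moves:
    - [0, 0, -0.2, 0, 0, 0]
    - [0, 0, -0.4, 0, 0, 0]
    - [0, 0, -0.7, 0, 0, 0]
    - [0, 0, -0.7, 0, 0, 0]
    - [0, 0, -0.7, 0, 0, 0]
    - [0, 0, -0.7, 0, 0, 0]
    - [0, 0, -0.6, 0, 0, 0]
    - [0, 0, 0, 0, 0, 0]
    - [0, 0, 0, 0, 0, 0]

```text
time: 36.58
ee_pos: [0.503, 0.1226, 0.1955]
eef_rot: [-0.014, 1.0, -0.0, -0.0]
ft_force: [-0.5, -0.3, -3.4]
width: 0.0456
grip_force: 35.0
```

```bash
python3 - <<'E'
from h import *
go(498,-332,196,177.8)
E
```

```text
t 36.575 pos [503.  122.6 195.5] w 45.6 gf 34.99996142461896
turn first (8deg units) [-0.   -0.01  0.47] then shift in target frame [-3.100e-01 -1.136e+01 -1.000e-02] shift in current frame [ 4.400e-01 -1.136e+01 -1.000e-02]
```

Emit:
carry_out:
  moves:
    - [0, 0, 0, 0, 0, 0.47]
    - [-0.02, -0.5, 0, 0, 0, 0]
    - [-0.02, -0.8, 0, 0, 0, 0]
    - [-0.02, -0.8, 0, 0, 0, 0]
    - [-0.02, -0.8, 0, 0, 0, 0]
    - [-0.02, -0.8, 0, 0, 0, 0]
    - [-0.02, -0.8, 0, 0, 0, 0]
    - [-0.02, -0.8, 0, 0, 0, 0]
    - [-0.02, -0.8, 0, 0, 0, 0]
    - [-0.02, -0.8, 0, 0, 0, 0]
    - [-0.02, -0.8, 0, 0, 0, 0]
    - [-0.02, -0.8, 0, 0, 0, 0]
    - [-0.02, -0.8, 0, 0, 0, 0]
    - [-0.02, -0.8, 0, 0, 0, 0]
    - [-0.02, -0.8, 0, 0, 0, 0]
    - [-0.02, -0.46, 0, 0, 0, 0]
    - [0, 0, 0, 0, 0, 0]
    - [0, 0, 0, 0, 0, 0]
    - [0, 0, 0, 0, 0, 0]

```text
time: 38.95
ee_pos: [0.4986, -0.3306, 0.1961]
eef_rot: [0.018, 1.0, 0.0, 0.0]
ft_force: [-0.8, -0.4, -2.7]
width: 0.0457
grip_force: 35.0
```

```bash
python3 - <<'E'
from h import *
go(498,-332,37.2,177.8)
E
```

```text
t 38.95 pos [ 498.6 -330.6  196.1] w 45.7 gf 35.0000474229455
turn first (8deg units) [0.01 0.   0.01] then shift in target frame [ 0.01 -0.04  3.97] shift in current frame [ 0.01 -0.04  3.97]
```

Emit:
carry_out:
  moves:
    - [0.01, -0.03, 0.6, 0, 0, 0]
    - [0, 0, 0.8, 0, 0, 0]
    - [0, 0, 0.8, 0, 0, 0]
    - [0, 0, 0.7, 0, 0, 0]
    - [0, 0, 0.5, 0, 0, 0]
    - [0, 0, 0.3, 0, 0, 0]
    - [0, 0, 0.15, 0, 0, 0]
    - [0, 0, 0.08, 0, 0, 0]
    - [0, 0, 0.03, 0, 0, 0]
    - [0, 0, 0, 0, 0, 0]
    - [0, 0, 0, 0, 0, 0]

```text
time: 40.33
ee_pos: [0.4979, -0.3331, 0.038]
eef_rot: [0.019, 1.0, -0.0, 0.0]
ft_force: [0.6, 0.2, -3.0]
width: 0.0457
grip_force: 35.0
```

Emit:
carry_out:
  moves:
    - [0, 0, 0, 0, 0, 0]
    - [0, 0, 0, 0, 0, 0]
    - [0, 0, 0, 0, 0, 0]
    - [0, 0, 0, 0, 0, 0]
    - [0, 0, 0, 0, 0, 0]
    - [0, 0, 0, 0, 0, 0]
    - [0, 0, 0, 0, 0, 0]
  fingers: 87

```text
time: 41.2
ee_pos: [0.4977, -0.333, 0.0377]
eef_rot: [0.019, 1.0, 0.0, -0.0]
ft_force: [-0.6, -0.1, -0.2]
width: 0.0869
grip_force: 0.0
```

Emit:
carry_out:
  moves:
    - [0, 0, -0.3, 0, 0, 0]
    - [0, 0, -0.6, 0, 0, 0]
    - [0, 0, -0.8, 0, 0, 0]
    - [0, 0, -0.8, 0, 0, 0]
    - [0, 0, -0.8, 0, 0, 0]
    - [0, 0, -0.7, 0, 0, 0]
    - [0.5, 0, -0.5, 0, 0, 0]
    - [0.8, 0, 0, 0, 0, 0]
    - [0.8, 0, 0, 0, 0, 0]
    - [0.4, 0, 0, 0, 0, 0]
    - [0, 0, 0, 0, 0, 0]
    - [0, 0, 0, 0, 0, 0]

```text
time: 42.7
ee_pos: [0.399, -0.3289, 0.2179]
eef_rot: [0.019, 1.0, -0.0, 0.0]
ft_force: [0.0, 0.9, 0.5]
width: 0.0873
grip_force: 0.0
```

```bash
python3 - <<'E'
from h import *
from bench import viewer
c=viewer.camera("top"); W=world(c)
cv2.imwrite("pics/top9.png",cv2.cvtColor(c["pixels"],cv2.COLOR_RGB2BGR))
for n,(a,b,d,e) in dict(pale=(120,130,165,205),dark=(270,130,312,205),red=(348,158,388,232)).items():
    w=W[b:e,a:d].reshape(-1,3); m=(w[:,2]>.042)&(w[:,2]<.056); print(n,rect(w[m]),w[m][:,2].mean())
E
```

```text
pale [579.0, 346.8, 129.1, 47.0, 9.3] 0.04704756689745335
dark [581.0, -101.6, 131.0, 46.0, -9.5] 0.04758197800008161
red [500.0, -330.3, 126.3, 45.1, -2.4] 0.047645486524408476
```

View pics/top9.png

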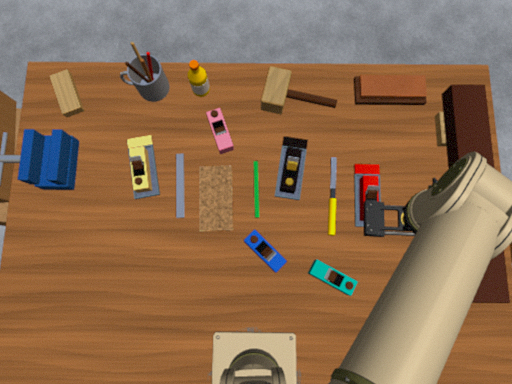

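Every plane is in its own tray: pale (140,165), dark (291,168), red (368,185). All tops measure z≈0.047, and each is within 4 mm of its tray centre. The bystanders haven't moved, and the arm is clear.

```bash
python3 -c "
from bench import r
print(r.close_job())"
```

```text
the job is handed in; nothing more can be done
None
```

All three planes are lying flat in the trays of their own colour and released, the pencil, rule and chisel were left where they lay, and the job is handed in at about 43 s; the hand-in did not return a verdict.

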